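# Spin the tamping stand's stop collar up to the pointer

### The job

Set the stop height of the tamping stand: spin the knurled collar up its threaded rod (its upright black pegs are there to be pushed round) until the collar's top face is level with the tip of the red pointer. Leave the pointer where it is set, do not disturb the milk pitcher, the tamper or the cocoa shaker, and finish with the collar released and at rest.

Things in the scene. Friction and masses are not known exactly. Their poses are not given: they have to be found in the camera images.
- stand: Tamping stand fixed to the worktop: dark base plate 12 mm thick (x -75 to +140, y -65 to +65 mm), an upright threaded steel rod 18 mm across, top 106 mm above the worktop, and behind it a white gauge plate 34 mm wide, top at 114 mm, its front 115 mm from the rod's axis. Origin: rod's axis at worktop level; z up, x from rod to gauge plate. Position and yaw vary.
- collar: Knurled steel disc, 110 mm across, 20 mm thick, on the rod; origin: centre of its underside, z up, x towards peg_1. Right-hand thread, 20 mm a turn: counter-clockwise seen from above raises it. Steady friction about 0.14 N m (3 to 4 N at a peg); it cannot be lifted or pressed down straight and stays where left. Top face can go from 50 to 102 mm above the worktop.
- collar_top (a point): Centre of the collar's top face, on the rod's axis, 20 mm above the collar's origin. It starts 14 to 40 mm below the pointer's tip.
- peg_1 (a point): Centre of the top of the first of three upright round black pegs fixed on the collar's top face, 16 mm in diameter, standing 45 mm above that face, with their axes 45 mm from the rod's axis and 120 degrees apart. They go round and rise with the collar.
- peg_2 (a point): Centre of the top of the second peg, same as peg_1, 120 degrees counter-clockwise from it.
- peg_3 (a point): Centre of the top of the third peg, same as peg_1, 240 degrees counter-clockwise from it.
- pointer_tip (a point): Tip of the red pointer on the gauge plate; its height is the height wanted for the collar's top face. The pointer is a red slider 42 mm wide, 12 mm high, with a 10 mm wide arm towards the rod; the tip is 81 mm from the rod's axis (26 mm outside the collar's rim), 78 to 91 mm above the worktop. Held by friction; must not be shifted.
- milk_pitcher: Bystander: small steel milk pitcher with handle, 73 x 103 x 76 mm high, loose on the worktop to the left of the stand. Origin: centre of its underside.
- tamper: Bystander: coffee tamper with wooden knob, 58 mm in diameter, 91 mm high, loose on the worktop to the right of the stand. Origin: centre of its underside.
- cocoa_shaker: Bystander: light metal cocoa shaker, 67 mm in diameter, 101 mm high, loose on the worktop to the right of the stand. Origin: centre of its underside.

How it is judged:
By the outcome, as a careful person would: the job done as asked, in the order asked, and still so for the second after the job is handed in, with the robot touching nothing.
It also fails if it takes over 61 s, if anything falls off the work surface, if the arm or the gripper's body presses on something with over 40 N, if the wrist force passes 120 N, or if a joint passes its speed limit or range.

### The arm

A 6-joint arm with a two-finger parallel gripper is mounted at the origin on a cart in front of the work surface, level with it; the furniture and walls round the work are solid. World frame = base frame: x ahead of the robot, y to its left, z up, the work surface at z = 0. Lengths are in mm, angles in degrees, forces in N, time in s.
With the tool pointing down it reaches from about 300 to 875 mm from the base axis. Payload 6.4 kg.
Tool frame: the origin (TCP) lies between the finger pads; the fingertips stand 22 mm ahead of it and the grasp point (between the pads) lies 3 mm ahead of it; z points along the fingers, y is the line along which they close (so a half turn about z gives the same grasp; the last joint's range is limited). The gripper opens to 88 mm and grips with 3 to 60 N. Pads are 18 mm wide; open, the fingers measure 123 mm over their backs; the gripper's body (75 mm by 187 mm) begins 45 mm behind the grasp point.
Start: joints at [-74.903, 10.359, 92.074, -0, 77.567, -11.82], TCP at [260.325, -512.711, 260.714] pointing down, gripper open.
Joint ranges: [-171.53, 171.53], [-51.25, 118.39], [17.06, 147.69], [-65.23, 245.23], [0, 150.52], [-178.68, 178.68]. Speed limits (degrees/s): [147.25, 147.25, 172.46, 180, 180, 180].

### API

Orientations are given as a 3x3 rotation matrix whose columns are the frame's x, y, z axes.
In Python, from plant import bot gives the robot as it stands.
- The arm moves only by the tool apply_moves, never from a script. Its argument "targets" is one flat list of numbers, 7 for each row, row after row: the closure, from 0 (fully open) to 1 (shut), then the shift along the tool's x, y, z scaled (see below), then the turn, a rotation vector about the tool's x, y, z scaled (see below). A call has 1 to 12 rows; each row is the pose to reach, as a shift and turn from the pose commanded when the call began, along the tool's axes at that moment; what a row does not reach only later rows make up. The controller multiplies each number of a shift by 500 mm and each number of a turn by 1.5 rad. A row lasts 1/10 s, in which the tool goes at most 50 mm and 8.59 degrees, less where a joint would pass 70% of its speed; a pose out of reach is approached as far as the arm can. A call with a number of a shift or a turn outside -1 to 1 is refused whole. A call with a gripper value outside its range is refused whole. The fingers move at their own pace and stop on an object; "squeeze" is the grip in N (left out, the last holds). Time passes only in rows, so rows that repeat a pose let the fingers close. It gives the time, the measured TCP pose, the force, the opening and the grip force at its end, in the units of the state.
- bot.sense(): the state, without advancing time (a new reading comes with each control period).
- bot.grab_frame(name): name is "scene" or "top" or "wrist"; returns the picture (420x560x3 uint8, blue, green, red); there is no depth.
- bot.calibration(name): a dict with "intrinsics" (3x3 intrinsics, pixels), "extrinsics" (4x4, takes a point from world to camera coordinates). Camera axes: x right, y up, looking along -z (the intrinsics and any distortion apply to the point x, -y, -z); pixel columns grow to the right and rows downward; lengths in mm; the calibration is good to about 2 mm. A picture is of the moment at which its call begins: read the wrist's pose just before it. calibration takes no time and is no camera call; for the wrist camera it gives the pose at the moment of the call.
- bot.job_done(): hands the job in; it is judged then, once.
Trained networks look in the newest picture that a camera, given by its name, has taken for a name from the list of things; names that differ only in an ending like _2 or _b are one class to them, and where a whole thing is asked for, a point or a joint stands for the part that bears it (a point fixed in the world has none). Each returns a list of dicts, best first, with "conf" (0 to 1); they miss things now and then, are a little off and sometimes report something else, mostly with a low value. They report only what shows in the picture. A call takes as long as a camera call.
- bot.look_for(query, camera): "extent" ([left, top, right, bottom] in pixels, round what is visible of it).
- bot.silhouettes(query, camera): "pixels" (420x560 bool, what is visible of it) and "extent" ([left, top, right, bottom] in pixels, round what is visible of it).
The state is a dict: "t": time; "joints": joint angles; "qd": joint speeds; "joint_torque": joint torques, N m; "eef_pos": TCP position; "eef_rot": TCP orientation; "contact_force": force on the tool from outside, world axes, zero at the start; "wrist_torque": the same for the moment, N m; "width": finger opening in mm; "gripper_force": force on a finger pad.
Only numpy, scipy, OpenCV 4.12 (cv2) and the standard library are available. Lean on these libraries where they do the work, as an engineer would, in place of code of your own. Each camera call takes 0.05 s, during which the arm holds its last target. There are 200 camera calls.

## Working session

There is one attempt and no reset: what is moved stays moved. The work goes in short steps, Python scripts to look and compute and a tool call to move; the robot and the scene stay as the last step left them, time stands still between calls to the robot, and variables do not carry over. Pictures are saved under pics/ and viewed, at most 10 in all, crops included, and the job is handed in when it is done.

Besides the shell and the picture viewer there is one more tool, called as name(argument=value, ...), one argument or row to a line, values as JSON. apply_moves: Moves the arm, as the interface text tells. Its arguments: {"type":"object","properties":{"targets":{"type":"array","items":{"type":"number"}},"squeeze":{"type":"number"}},"required":["targets"]}

```bash
mkdir -p pics; python3 - <<'E'
from plant import bot
import cv2,numpy as np
s=bot.sense();print(s['t'],s['eef_pos'],np.round(s['eef_rot'],3).tolist(),s['width'])
a=bot.grab_frame('scene');b=bot.grab_frame('top')
cv2.imwrite('pics/a.png',a);cv2.imwrite('pics/b.png',b)
for c in('scene','top'):
    k=bot.calibration(c);print(c,k)
    for q in('peg_1','pointer_tip','collar','stand'):
        print(q,[(np.round(d['extent']).tolist(),round(d['conf'],2)) for d in bot.look_for(q,c)][:4])
E
```

```text
0.0 [ 260.19614942 -512.23345855  259.84172999] [[0.892, 0.453, -0.0], [0.453, -0.892, 0.002], [0.0, -0.002, -1.0]] 88.33436022086973
scene {'intrinsics': array([[510.25373309,   0.        , 280.01632994],
       [  0.        , 510.25373309, 207.00306311],
       [  0.        ,   0.        ,   1.        ]]), 'extrinsics': array([[-7.37701752e-01, -6.75126326e-01, -7.53964429e-04,
         4.08503861e+02],
       [ 3.89752837e-01, -4.26789202e-01,  8.16053738e-01,
        -2.70862574e+02],
       [-5.51261146e-01,  6.01710413e-01,  5.77975543e-01,
        -1.26928976e+03],
       [ 0.00000000e+00,  0.00000000e+00,  0.00000000e+00,
         1.00000000e+00]])}
peg_1 [([250.0, 200.0, 289.0, 234.0], 0.77)]
pointer_tip []
collar [([251.0, 192.0, 289.0, 237.0], 0.79)]
stand [([224.0, 196.0, 299.0, 251.0], 0.8)]
top {'intrinsics': array([[527.56389687,   0.        , 276.03380396],
       [  0.        , 527.56389687, 211.24959994],
       [  0.        ,   0.        ,   1.        ]]), 'extrinsics': array([[ 1.25137791e-04, -9.99991181e-01, -4.19783093e-03,
         4.23666386e+01],
       [ 9.98560475e-01, -1.00203878e-04,  5.36373784e-02,
        -5.08924909e+02],
       [-5.36373260e-02, -4.19850011e-03,  9.98551656e-01,
        -1.22234070e+03],
       [ 0.00000000e+00,  0.00000000e+00,  0.00000000e+00,
         1.00000000e+00]])}
peg_1 [([248.0, 167.0, 296.0, 217.0], 0.83)]
pointer_tip [([240.0, 139.0, 258.0, 158.0], 0.59)]
collar [([248.0, 165.0, 299.0, 216.0], 0.94)]
stand []
```

```bash
python3 - <<'E'
import cv2,numpy as np
a=cv2.imread('pics/a.png');b=cv2.imread('pics/b.png')
A=cv2.resize(a[150:290,180:340],None,fx=3,fy=3,interpolation=2);B=cv2.resize(b[110:250,200:340],None,fx=3,fy=3,interpolation=2)
A=A[:420];cv2.imwrite('pics/c.png',np.hstack([cv2.resize(A,(400,350)),cv2.resize(B,(350,350))]))
cv2.imwrite('pics/d.png',np.hstack([A[:, :400],B[:,:400]]))
cv2.imwrite('pics/e.png',np.vstack([np.hstack([cv2.resize(a,(400,300)),cv2.resize(b,(400,300))]),np.hstack([cv2.resize(A,(400,300)),cv2.resize(B,(400,300))])]))
E
```

```text
(no output)
```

View pics/e.png

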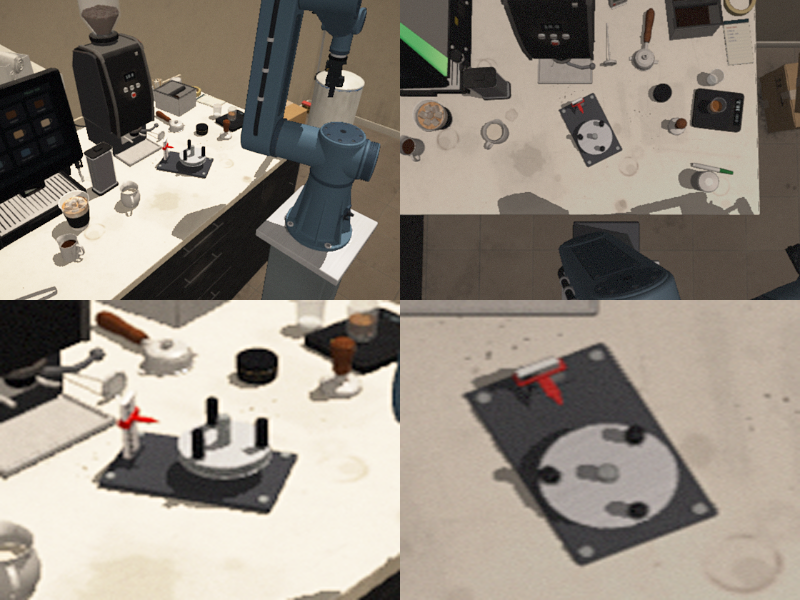

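The pictures show the stand in mid-table: rod top at about (273,190) in the top view, the pegs near (282,173), (252,191) and (283,208), and the red pointer pointing back at the rod from the far left. Next I work out rough world positions.

```bash
cat > h.py <<'E'
from plant import bot
import numpy as np,cv2
def PM(k):
    E=np.diag([1,-1,-1.])@np.array(k['extrinsics'])[:3]; return np.array(k['intrinsics'])@E
def proj(P,X):
    p=P@np.append(X,1);return p[:2]/p[2]
def ray(P,px,z):  # point on plane z
    M=np.c_[P[:,0],P[:,1],P[:,2]*z+P[:,3]]; v=np.linalg.solve(M,[px[0],px[1],1]); return np.array([v[0]/v[2],v[1]/v[2],z])
def mv(p,yaw,s=None):
    "shift and scaled turn numbers from measured pose to tool-down pose at p, tool x yaw deg"
    s=s or bot.sense();R=np.array(s['eef_rot']);c,n=np.cos(np.radians(yaw)),np.sin(np.radians(yaw))
    T=np.array([[c,n,0],[n,-c,0],[0,0,-1.]])
    return R.T@(np.array(p)-s['eef_pos'])/500, cv2.Rodrigues(R.T@T)[0].ravel()/1.5
E
python3 - <<'E'
from h import *
P=PM(bot.calibration('top'))
print('rod',ray(P,(272.8,190.3),106))
for q in((282.3,173),(251.8,191.2),(283,208)):print(ray(P,q,105))
print('ptr',ray(P,(252,158-10),85))
np.set_printoptions(precision=4,suppress=True)
r=ray(P,(272.8,190.3),106)
print(mv([r[0]-60,r[1],330],0), bot.sense()['joints'])
k=bot.calibration('wrist');E=np.array(k['extrinsics']);print(k['intrinsics'],E,-E[:3,:3].T@E[:3,3])
E
```

```text
rod [549.55009693  49.01657821 106.        ]
[587.45543135  28.35081878 105.        ]
[547.69176103  94.6952917  105.        ]
[511.08429075  26.87070519 105.        ]
ptr [645.87695189  95.50648824  85.        ]
(array([ 0.9174, -0.7942, -0.1385]), array([-0.0001,  0.    ,  0.3132])) [-74.9034  10.3591  92.0768  -0.0006  77.5693 -11.8189]
[[289.3754   0.     278.0901]
 [  0.     289.3754 211.6679]
 [  0.       0.       1.    ]] [[   0.4531   -0.8914   -0.0002 -574.9778]
 [   0.8486    0.4314   -0.3063   42.7707]
 [   0.2732    0.1386    0.9519 -390.1138]
 [   0.        0.        0.        1.    ]] [ 330.822  -476.9326  384.3303]
```

```bash
cat >> h.py <<'E'
def view(aim,d,phi,dist):
    "tool pose so the wrist camera looks at aim along heading d deg, tool tilted phi, from dist mm"
    s=bot.sense();R=np.array(s['eef_rot']);E=np.array(bot.calibration('wrist')['extrinsics'])
    C=-E[:3,:3].T@E[:3,3]; c_t=R.T@(C-s['eef_pos']); v_t=R.T@(-E[2,:3])
    a=np.radians(d);f=np.radians(phi);D=np.array([np.cos(a),np.sin(a),0]);u=np.array([0,0,1.])
    z=np.sin(f)*D-np.cos(f)*u; x=-(np.cos(f)*D+np.sin(f)*u); T=np.c_[x,np.cross(z,x),z]
    p=np.array(aim)-dist*(T@v_t)-T@c_t
    return p,R.T@(p-s['eef_pos'])/500,cv2.Rodrigues(R.T@T)[0].ravel()/1.5,np.round(T,2)
E
python3 - <<'E'
from h import *
np.set_printoptions(precision=4,suppress=True)
for d in(100,116,-64):
  for phi in(45,55):print(d,phi,view([570,60,85],d,phi,300))
E
```

```text
100 45 (array([591.5011, -61.7051, 190.4272]), array([ 0.9989, -0.5044,  0.1406]), array([ 0.4851, -0.3595,  1.1713]), array([[ 0.12, -0.98, -0.12],
       [-0.7 , -0.17,  0.7 ],
       [-0.71,  0.  , -0.71]]))
100 55 (array([594.354 , -77.8851, 167.3643]), array([ 0.9894, -0.4729,  0.1867]), array([ 0.5908, -0.4379,  1.1351]), array([[ 0.1 , -0.98, -0.14],
       [-0.56, -0.17,  0.81],
       [-0.82, -0.  , -0.57]]))
116 45 (array([624.2146, -51.064 , 190.4272]), array([ 1.0669, -0.4937,  0.1406]), array([ 0.4134, -0.4068,  0.9981]), array([[ 0.31, -0.9 , -0.31],
       [-0.64, -0.44,  0.64],
       [-0.71,  0.  , -0.71]]))
116 55 (array([631.4169, -65.8308, 167.3643]), array([ 1.0664, -0.4609,  0.1867]), array([ 0.504 , -0.496 ,  0.9683]), array([[ 0.25, -0.9 , -0.36],
       [-0.52, -0.44,  0.74],
       [-0.82,  0.  , -0.57]]))
-64 45 (array([515.7854, 171.064 , 190.4272]), array([ 1.0746, -0.988 ,  0.1406]), array([-0.4052, -0.4118, -0.9782]), array([[-0.31,  0.9 ,  0.31],
       [ 0.64,  0.44, -0.64],
       [-0.71,  0.  , -0.71]]))
-64 55 (array([508.5831, 185.8308, 167.3643]), array([ 1.0752, -1.0209,  0.1868]), array([-0.4941, -0.5021, -0.949 ]), array([[-0.25,  0.9 ,  0.36],
       [ 0.52,  0.44, -0.74],
       [-0.82,  0.  , -0.57]]))
```

apply_moves(
  targets=[0.8,0.6,-0.4,0,0.2,-0.2,0.6,0.8,0.6,-0.4,0,0.2,-0.2,0.6,0.8,0.6,-0.4,0,0.2,-0.2,0.6,0.8,0.6,-0.4,0,0.2,-0.2,0.6,0.8,0.6,-0.4,0,0.2,-0.2,0.6,0.8,0.6,-0.4,0,0.2,-0.2,0.6,0.8,0.6,-0.4,0,0.2,-0.2,0.6,0.8,0.6,-0.4,0,0.2,-0.2,0.6,0.8,0.6,-0.4,0,0.2,-0.2,0.6,0.8,0.6,-0.4,0,0.2,-0.2,0.6],
  squeeze=10,
)

```text
t: 1.5
eef_pos: [437.3, -198.8, 260.7]
eef_rot: [[0.848, -0.447, -0.286], [-0.373, -0.885, 0.277], [-0.377, -0.128, -0.917]]
contact_force: [-0.4, -0.1, -0.2]
width: 18.0
gripper_force: 0.0
```

```bash
python3 - <<'E'
from h import *
np.set_printoptions(precision=4,suppress=True)
print(bot.sense()['joints']);print(view([575,60,85],116,48,300))
E
```

```text
[-39.7282  13.49    91.2054   1.7644  98.6937  75.5111]
(array([631.9369, -55.4969, 184.031 ]), array([ 0.2809, -0.408 ,  0.1088]), array([ 0.1827, -0.2599,  0.4037]), array([[ 0.29, -0.9 , -0.33],
       [-0.6 , -0.44,  0.67],
       [-0.74,  0.  , -0.67]]))
```

apply_moves(
  targets=[0.8,0.28,-0.41,0.11,0.18,-0.26,0.4,0.8,0.28,-0.41,0.11,0.18,-0.26,0.4,0.8,0.28,-0.41,0.11,0.18,-0.26,0.4,0.8,0.28,-0.41,0.11,0.18,-0.26,0.4,0.8,0.28,-0.41,0.11,0.18,-0.26,0.4,0.8,0.28,-0.41,0.11,0.18,-0.26,0.4,0.8,0.28,-0.41,0.11,0.18,-0.26,0.4,0.8,0.28,-0.41,0.11,0.18,-0.26,0.4],
)

```text
t: 2.3
eef_pos: [631.8, -56.2, 185.0]
eef_rot: [[0.298, -0.897, -0.327], [-0.601, -0.443, 0.665], [-0.741, -0.002, -0.671]]
contact_force: [0.3, 0.0, 0.5]
width: 17.6
gripper_force: 0.0
```

```bash
python3 - <<'E'
from h import *
np.set_printoptions(precision=4,suppress=True)
s=bot.sense();print(s['joints'],s['eef_pos'])
k=bot.calibration('wrist');a=bot.grab_frame('wrist');cv2.imwrite('pics/w1.png',a);np.save('w1.npy',PM(k))
for q in('peg_1','pointer_tip','collar','stand'):
    print(q,[(np.round(d['extent'],1).tolist(),round(d['conf'],2)) for d in bot.look_for(q,'wrist')][:4])
E
```

```text
[-27.7282  43.5757  65.8341  27.69   110.0155 126.0894] [631.8071 -56.233  185.0144]
peg_1 [([250.9, 146.5, 353.4, 244.7], 0.96)]
pointer_tip [([175.4, 193.6, 225.4, 221.0], 0.72)]
collar [([252.4, 148.3, 357.1, 246.5], 0.76)]
stand [([161.3, 106.1, 383.6, 244.9], 0.56)]
```

View pics/w1.png

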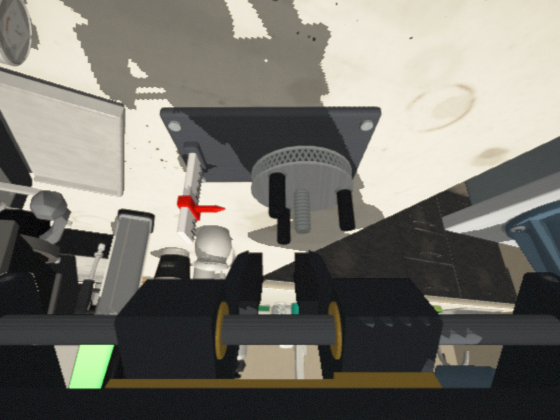

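The wrist view, upside down, shows the base plate at the top (rows 106-185), the collar at columns 252-352, the rod top near (304,231) and the pointer tip near (225,209). A zoom will give exact pixels.

```bash
python3 - <<'E'
import cv2
a=cv2.imread('pics/w1.png')[140:250,165:365];cv2.imwrite('pics/w1z.png',cv2.resize(a,None,fx=4,fy=4,interpolation=cv2.INTER_NEAREST))
E
```

```text
(no output)
```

View pics/w1z.png

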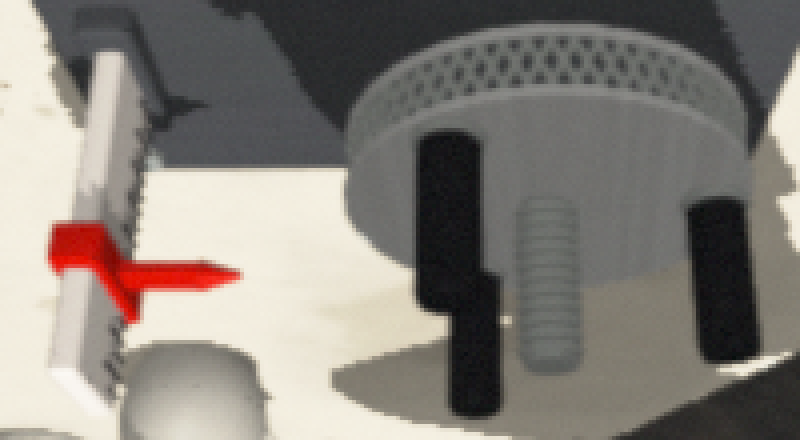

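```bash
cat > fit.py <<'E'
from h import *
from scipy.optimize import least_squares
def cyl(x,y,yaw,r,a,z):
    t=np.radians(yaw+a);return [x+r*np.cos(t),y+r*np.sin(t),z]
def model(P,v,r2):
    x,y,yaw,h,th,zp=v[:6]
    S=np.eye(4);S[:3,:3]=cv2.Rodrigues(np.radians(v[6:9]))[0]
    c=np.array([x,y,80.]);S[:3,3]=c-S[:3,:3]@c+v[9:12]
    Q=P@S
    out={'tip':proj(Q,cyl(x,y,yaw,81,0,zp)),'rod':proj(Q,[x,y,106])}
    for i in range(3):
        out[f'p{i}']=proj(Q,cyl(x,y,0,45,th+120*i,h+45)); out[f'b{i}']=proj(Q,cyl(x,y,0,45,th+120*i,h))
    C=np.array([proj(Q,cyl(x,y,0,55,a,h)) for a in range(0,360,3)])
    out['ell']=np.array([C[:,0].min(),C[:,0].max(),C[:,1].min()])
    return out
def fit(P,obs,v0):
    def res(v):
        m=model(P,np.array(v),0);r=[np.ravel(m[k]-np.array(o))/0.5 for k,o in obs.items()]
        return np.concatenate(r+[v[6:9]/0.3,v[9:12]/1.5])
    return least_squares(res,np.r_[v0,np.zeros(6)])
E
python3 - <<'E'
from fit import *
np.set_printoptions(precision=2,suppress=True)
P=np.load('w1.npy');Z=lambda x,y:(x/4+164.5,y/4+139.5)
obs={'tip':Z(242,275),'rod':Z(550,360),'p0':Z(447,297),'p1':Z(473,405),'p2':Z(733,348),'b0':Z(447,143),
'ell':(346/4+164.5,750/4+164.5,86/4+139.5)}
f=fit(P,obs,[550,49,26,60,-29,85]);v=f.x;print(v,f.cost)
m=model(P,v,0)
for k in obs:print(k,np.array(obs[k])-m[k])
J=np.linalg.inv(f.jac.T@f.jac);print('sd',np.sqrt(np.diag(J))[:6],'gap',v[5]-v[3],np.sqrt(J[5,5]+J[3,3]-2*J[3,5]))
E
```

```text
[549.31  53.27  23.88  59.65 -27.41  82.9    0.15  -0.14  -0.    -0.
   0.    -2.97] 26.12442077587764
tip [0. 0.]
rod [-0.28 -0.35]
p0 [-0.06 -0.76]
p1 [-1.24 -0.6 ]
p2 [ 1.26 -0.35]
b0 [-0.12  2.58]
ell [ 0.48 -0.17 -0.82]
sd [1.62 1.8  2.92 0.6  0.54 2.02] gap 23.25155952303765 2.0408055330403316
```

```bash
python3 - <<'E'
from h import *
np.set_printoptions(precision=3,suppress=True)
print(mv([589,31,190],-30))
E
```

```text
(array([-0.136,  0.001,  0.137]), array([-0.165,  0.54 , -0.368]))
```

apply_moves(
  targets=[0.6,-0.06,0,0.06,-0.08,0.27,-0.18,0.6,-0.06,0,0.06,-0.08,0.27,-0.18,0.6,-0.1,0,0.1,-0.165,0.54,-0.368,0.6,-0.136,0,0.137,-0.165,0.54,-0.368,0.6,-0.136,0,0.137,-0.165,0.54,-0.368,0.6,-0.136,0,0.137,-0.165,0.54,-0.368,0.6,-0.136,0,0.137,-0.165,0.54,-0.368,0.6,-0.136,0,0.137,-0.165,0.54,-0.368,0.6,-0.136,0,0.137,-0.165,0.54,-0.368,0.6,-0.136,0,0.137,-0.165,0.54,-0.368],
)

```text
t: 3.55
eef_pos: [589.7, 31.3, 188.8]
eef_rot: [[0.865, -0.502, -0.003], [-0.502, -0.865, 0.002], [-0.004, -0.0, -1.0]]
contact_force: [0.2, 0.5, 0.1]
width: 35.5
gripper_force: 0.0
```

```bash
python3 - <<'E'
from h import *
np.set_printoptions(precision=4,suppress=True)
s=bot.sense();print(s['joints'],s['eef_pos'])
k=bot.calibration('wrist');a=bot.grab_frame('wrist');cv2.imwrite('pics/w2.png',a);np.save('w2.npy',PM(k))
b=a[30:330,60:460];cv2.imwrite('pics/w2z.png',cv2.resize(b,None,fx=2,fy=2,interpolation=cv2.INTER_NEAREST))
print(bot.calibration('wrist')['extrinsics'][:3,3])
E
```

```text
[ -8.5192  16.5358  93.3195   0.1123  70.3566 111.5733] [589.6697  31.326  188.8406]
[ 322.3382 -449.1843 -474.6978]
```

View pics/w2z.png

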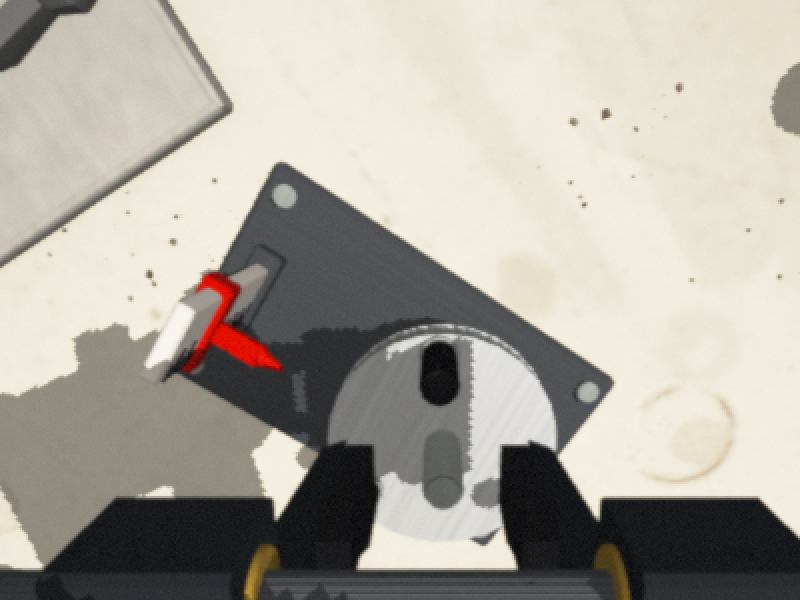

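The view shows peg 1 top at zoom (438,388), the rod top at (443,492), the pointer tip at (285,370) and plate corners at (281,161) and (613,382). I'll fit both views jointly.

```bash
cat > fit2.py <<'E'
from fit import *
def model2(P,v,cam):
    w=np.r_[v[:6],cam];m=model(P,w,0)
    S=np.eye(4);x,y,yaw=v[:3];S[:3,:3]=cv2.Rodrigues(np.radians(cam[:3]))[0];c=np.array([x,y,80.]);S[:3,3]=c-S[:3,:3]@c+cam[3:]
    R=lambda X,Y,Z:proj(P@S,[x+X*np.cos(np.radians(yaw))-Y*np.sin(np.radians(yaw)),y+X*np.sin(np.radians(yaw))+Y*np.cos(np.radians(yaw)),Z])
    m['cA']=R(140,-65,12);m['cB']=R(-75,-65,12);m['cC']=R(140,65,12);m['cD']=R(-75,65,12);return m
def fit2(views,v0,sig={}):
    n=len(views)
    def res(v):
        r=[]
        for i,(P,obs) in enumerate(views):
            cam=v[6+6*i:12+6*i];m=model2(P,v,cam)
            r+=[np.ravel(m[k]-np.array(o))/sig.get(k,0.5) for k,o in obs.items()]+[cam[:3]/0.3,cam[3:]/1.5]
        return np.concatenate(r)
    f=least_squares(res,np.r_[v0,np.zeros(6*n)]);J=np.linalg.inv(f.jac.T@f.jac);v=f.x
    print(v[:6],'cost',f.cost,'sd',np.sqrt(np.diag(J))[:6],'gap',v[5]-v[3],np.sqrt(J[5,5]+J[3,3]-2*J[3,5]))
    for i,(P,obs) in enumerate(views):
        m=model2(P,v,v[6+6*i:12+6*i]);print('cam',v[6+6*i:12+6*i],{k:np.round(np.array(obs[k])-m[k],1).tolist() for k in obs})
    return v
E
python3 - <<'E'
from fit2 import *
np.set_printoptions(precision=2,suppress=True)
Z=lambda x,y:(x/4+164.5,y/4+139.5);Y=lambda x,y:(x/2+59.75,y/2+29.75)
o1={'tip':Z(242,275),'rod':Z(550,360),'p0':Z(447,297),'p1':Z(473,405),'p2':Z(733,348),'b0':Z(447,143),
'ell':(346/4+164.5,750/4+164.5,86/4+139.5)}
o2={'tip':Y(285,370),'rod':Y(443,492),'p0':Y(438,388),'cA':Y(280,159),'cB':Y(614,382)}
v=fit2([(np.load('w1.npy'),o1),(np.load('w2.npy'),o2)],[550,49,26,60,-29,85],{'b0':1.5,'p1':1,'p2':1,'cA':1,'cB':1})
t=np.radians(v[4]);print(v[0]+45*np.cos(t),v[1]+45*np.sin(t))
E
```

```text
[550.11  51.4   26.27  59.25 -27.56  81.67] cost 12.149843002776695 sd [1.11 1.18 0.43 0.59 0.51 0.84] gap 22.412563739659433 0.7980750114321823
cam [ 0.06  0.   -0.04 -0.02  0.62 -2.44] {'tip': [-0.2, 0.1], 'rod': [-0.2, -0.3], 'p0': [0.1, -0.2], 'p1': [-1.0, -0.2], 'p2': [1.1, -0.1], 'b0': [-0.1, 3.4], 'ell': [0.7, -0.5, -0.1]}
cam [ 0.14 -0.03  0.03  0.02 -0.62 -3.25] {'tip': [0.3, 0.1], 'rod': [-0.0, -0.1], 'p0': [-0.1, 0.0], 'cA': [0.8, 0.3], 'cB': [-1.7, -1.2]}
590.0058683410865 30.582018629299995
```

apply_moves(
  targets=[0.6,0,0,0.07,0,0,0,0.6,0,0,0.14,0,0,0,0.6,0,0,0.198,0,0,0,0.6,0,0,0.198,0,0,0,0.8,0,0,0.198,0,0,0,0.8,0,0,0.198,0,0,0,0.8,0,0,0.198,0,0,0],
)

```text
t: 4.3
eef_pos: [590.3, 31.5, 91.5]
eef_rot: [[0.866, -0.5, -0.0], [-0.5, -0.866, 0.0], [-0.0, -0.0, -1.0]]
contact_force: [-0.0, -4.4, 0.9]
width: 17.8
gripper_force: 1.6
```

```bash
cat > arc.py <<'E'
import sys;from h import *
def arc(total,n,axis,cl=0.8):
    s=bot.sense();R=np.array(s['eef_rot']);a=(R.T@(np.r_[axis,0]-np.r_[s['eef_pos'][:2],0]))[:2];print('a',a,s['joints'],s['eef_pos'])
    out=[]
    for i in range(1,n+1):
        f=np.radians(total*i/n);c,q=np.cos(f),np.sin(f)
        d=a-np.array([[c,q],[-q,c]])@a
        out+=[cl,*[round(float(x),3) for x in(d[0]/500,d[1]/500,-20*f/2/np.pi/500)],0,0,round(float(-f/1.5),3)]
    print(out)
if __name__=='__main__':arc(float(sys.argv[1]),int(sys.argv[2]),[550.1,51.4])
E
python3 arc.py 84 12
```

```text
a [-44.80166272   2.86481048] [-8.44625377e+00  2.39465851e+01  9.62891270e+01  9.26239023e-03
  5.97661758e+01  1.11558715e+02] [590.32843365  31.47340324  91.45806188]
[0.8, -0.001, -0.011, -0.001, 0, 0, -0.081, 0.8, -0.004, -0.022, -0.002, 0, 0, -0.163, 0.8, -0.008, -0.032, -0.002, 0, 0, -0.244, 0.8, -0.013, -0.041, -0.003, 0, 0, -0.326, 0.8, -0.019, -0.05, -0.004, 0, 0, -0.407, 0.8, -0.027, -0.058, -0.005, 0, 0, -0.489, 0.8, -0.035, -0.066, -0.005, 0, 0, -0.57, 0.8, -0.044, -0.072, -0.006, 0, 0, -0.652, 0.8, -0.054, -0.077, -0.007, 0, 0, -0.733, 0.8, -0.064, -0.08, -0.008, 0, 0, -0.814, 0.8, -0.075, -0.083, -0.009, 0, 0, -0.896, 0.8, -0.086, -0.084, -0.009, 0, 0, -0.977]
```

apply_moves(
  targets=[0.8,-0.001,-0.011,-0.001,0,0,-0.081,0.8,-0.004,-0.022,-0.002,0,0,-0.163,0.8,-0.008,-0.032,-0.002,0,0,-0.244,0.8,-0.013,-0.041,-0.003,0,0,-0.326,0.8,-0.019,-0.05,-0.004,0,0,-0.407,0.8,-0.027,-0.058,-0.005,0,0,-0.489,0.8,-0.035,-0.066,-0.005,0,0,-0.57,0.8,-0.044,-0.072,-0.006,0,0,-0.652,0.8,-0.054,-0.077,-0.007,0,0,-0.733,0.8,-0.064,-0.08,-0.008,0,0,-0.814,0.8,-0.075,-0.083,-0.009,0,0,-0.896,0.8,-0.086,-0.084,-0.009,0,0,-0.977],
)

```text
t: 5.5
eef_pos: [574.1, 89.3, 96.0]
eef_rot: [[0.584, 0.812, 0.001], [0.812, -0.584, -0.0], [0.0, 0.001, -1.0]]
contact_force: [1.2, -4.9, 1.0]
width: 17.9
gripper_force: 1.8
```

```bash
python3 arc.py 84 12
```

```text
a [-44.73914552   2.64276284] [-2.85190148e+00  2.24394496e+01  9.77953323e+01 -2.14301136e-02
  5.97218764e+01  3.29086148e+01] [574.09384864  89.25327703  96.00407103]
[0.8, -0.001, -0.011, -0.001, 0, 0, -0.081, 0.8, -0.004, -0.021, -0.002, 0, 0, -0.163, 0.8, -0.008, -0.032, -0.002, 0, 0, -0.244, 0.8, -0.013, -0.041, -0.003, 0, 0, -0.326, 0.8, -0.019, -0.05, -0.004, 0, 0, -0.407, 0.8, -0.027, -0.059, -0.005, 0, 0, -0.489, 0.8, -0.035, -0.066, -0.005, 0, 0, -0.57, 0.8, -0.044, -0.072, -0.006, 0, 0, -0.652, 0.8, -0.054, -0.077, -0.007, 0, 0, -0.733, 0.8, -0.064, -0.081, -0.008, 0, 0, -0.814, 0.8, -0.075, -0.083, -0.009, 0, 0, -0.896, 0.8, -0.085, -0.084, -0.009, 0, 0, -0.977]
```

apply_moves(
  targets=[0.8,-0.001,-0.011,-0.001,0,0,-0.081,0.8,-0.004,-0.022,-0.002,0,0,-0.163,0.8,-0.008,-0.032,-0.002,0,0,-0.244,0.8,-0.013,-0.041,-0.003,0,0,-0.326,0.8,-0.019,-0.05,-0.004,0,0,-0.407,0.8,-0.027,-0.058,-0.005,0,0,-0.489,0.8,-0.035,-0.066,-0.005,0,0,-0.57,0.8,-0.044,-0.072,-0.006,0,0,-0.652,0.8,-0.054,-0.077,-0.007,0,0,-0.733,0.8,-0.064,-0.08,-0.008,0,0,-0.814,0.8,-0.075,-0.083,-0.009,0,0,-0.896,0.8,-0.086,-0.084,-0.009,0,0,-0.977],
)

```text
t: 6.7
eef_pos: [515.6, 80.1, 101.0]
eef_rot: [[-0.746, 0.666, 0.003], [0.666, 0.746, 0.002], [-0.001, 0.003, -1.0]]
contact_force: [1.8, 2.7, 1.2]
width: 17.7
gripper_force: 1.9
```

apply_moves(
  targets=[0.8,-0.001,-0.011,-0.001,0,0,-0.081,0.8,-0.004,-0.022,-0.002,0,0,-0.163,0.8,-0.008,-0.032,-0.002,0,0,-0.244,0.8,-0.013,-0.041,-0.003,0,0,-0.326,0.8,-0.019,-0.05,-0.004,0,0,-0.407,0.8,-0.027,-0.058,-0.005,0,0,-0.489,0.8,-0.035,-0.066,-0.005,0,0,-0.57,0.8,-0.044,-0.072,-0.006,0,0,-0.652,0.8,-0.054,-0.077,-0.007,0,0,-0.733,0.8,-0.064,-0.08,-0.008,0,0,-0.814,0.8,-0.075,-0.083,-0.009,0,0,-0.896,0.8,-0.086,-0.084,-0.009,0,0,-0.977],
)

```text
t: 7.9
eef_pos: [517.4, 20.5, 104.7]
eef_rot: [[-0.741, -0.672, -0.003], [-0.672, 0.741, 0.002], [0.0, 0.003, -1.0]]
contact_force: [-4.3, 2.0, 3.0]
width: 17.3
gripper_force: 2.2
```

```bash
python3 arc.py 32 5
```

```text
a [-45.01948478   0.91734428] [-1.09370504e+01  1.48023819e+01  1.06870909e+02  1.08543387e-01
  5.84940631e+01 -1.43194677e+02] [517.36594968  20.47949238 104.66860822]
[0.8, -0.001, -0.01, -0.001, 0, 0, -0.074, 0.8, -0.003, -0.02, -0.001, 0, 0, -0.149, 0.8, -0.006, -0.03, -0.002, 0, 0, -0.223, 0.8, -0.01, -0.039, -0.003, 0, 0, -0.298, 0.8, -0.015, -0.047, -0.004, 0, 0, -0.372]
```

apply_moves(
  targets=[0.6,0,0,0,0,0,0,0.6,0,0,0,0,0,0,0.6,0,0,0,0,0,0,0.6,0,0,-0.06,0,0,0,0.6,0,0,-0.14,0,0,0.1,0.6,0,0,-0.2,0,0,0.2,0.6,0,0,-0.2,0,0,0.3,0.6,0,0,-0.2,0,0,0.4,0.6,0,0,-0.2,0,0,0.5,0.6,0,0,-0.2,0,0,0.6,0.6,0,0,-0.2,0,0,0.7,0.6,0,0,-0.2,0,0,0.8],
)

```text
t: 9.1
eef_pos: [517.6, 20.0, 203.3]
eef_rot: [[-0.889, 0.459, -0.002], [0.459, 0.889, 0.001], [0.003, 0.0, -1.0]]
contact_force: [-0.1, -0.1, -0.6]
width: 35.5
gripper_force: 0.0
```

```bash
python3 - <<'E'
from h import *
np.set_printoptions(precision=3,suppress=True)
s=bot.sense();print(s['eef_pos'],s['joints'])
t=np.radians(-17);print(mv([550.1+45*np.cos(t),51.4+45*np.sin(t),205],60))
E
```

```text
[517.593  20.029 203.343] [-10.955   6.634 103.307   0.047  70.209 -73.661]
(array([-0.118,  0.102, -0.004]), array([-0.001, -0.001,  1.079]))
```

apply_moves(
  targets=[0.6,-0.05,0.04,0,0,0,0.95,0.6,-0.118,0.102,0,0,0,0.95,0.6,-0.118,0.102,0,0,0,0.95,0.6,-0.118,0.102,0,0,0,0.95,0.6,-0.118,0.102,0,0,0,0.95,0.6,-0.118,0.102,0,0,0,0.95,0.6,-0.118,0.102,0,0,0,0.95,0.6,-0.118,0.102,0,0,0,0.95,0.6,-0.118,0.102,0,0,0,0.95,0.6,-0.118,0.102,0,0,0,0.95,0.6,-0.118,0.102,0,0,0,0.95],
)

```text
t: 10.2
eef_pos: [593.3, 38.8, 203.1]
eef_rot: [[0.319, 0.948, -0.003], [0.948, -0.319, 0.001], [0.0, -0.003, -1.0]]
contact_force: [0.2, -0.2, 0.4]
width: 35.2
gripper_force: 0.0
```

```bash
python3 - <<'E'
from h import *
np.set_printoptions(precision=3,suppress=True)
s=bot.sense();print(s['eef_pos'],s['joints'])
t=np.radians(-17);print(mv([550.1+45*np.cos(t),51.4+45*np.sin(t),205],-17))
E
```

```text
[593.271  38.839 203.087] [-7.707 16.087 92.108  0.053 71.963 10.885]
(array([-0.001,  0.   , -0.004]), array([-0.002,  0.001,  1.028]))
```

apply_moves(
  targets=[0.6,0,0,0,0,0,0.99,0.6,0,0,0,0,0,0.99,0.6,0,0,0,0,0,0.99,0.6,0,0,0,0,0,0.99,0.6,0,0,0,0,0,0.99,0.6,0,0,0,0,0,0.99,0.6,0,0,0,0,0,0.99,0.6,0,0,0,0,0,0.99,0.6,0,0,0,0,0,0.99,0.6,0,0,0,0,0,0.99,0.6,0,0,0,0,0,0.99],
)

```text
t: 11.3
eef_pos: [593.3, 38.8, 203.1]
eef_rot: [[0.972, -0.235, -0.003], [-0.235, -0.972, 0.001], [-0.003, -0.001, -1.0]]
contact_force: [0.2, 0.6, -0.5]
width: 35.0
gripper_force: 0.0
```

```bash
python3 - <<'E'
from h import *
np.set_printoptions(precision=3,suppress=True)
s=bot.sense();print(s['eef_pos'],s['joints'])
t=np.radians(-17);print(mv([550.1+45*np.cos(t),51.4+45*np.sin(t),105],-17))
k=bot.calibration('wrist');a=bot.grab_frame('wrist');cv2.imwrite('pics/w3.png',a);np.save('w3.npy',PM(k))
b=a[30:330,60:460];cv2.imwrite('pics/w3z.png',cv2.resize(b,None,fx=2,fy=2,interpolation=cv2.INTER_NEAREST))
E
```

```text
[593.276  38.819 203.066] [-7.711 16.092 92.105  0.056 71.967 95.855]
(array([0.001, 0.001, 0.196]), array([-0.   ,  0.002,  0.04 ]))
```

View pics/w3z.png

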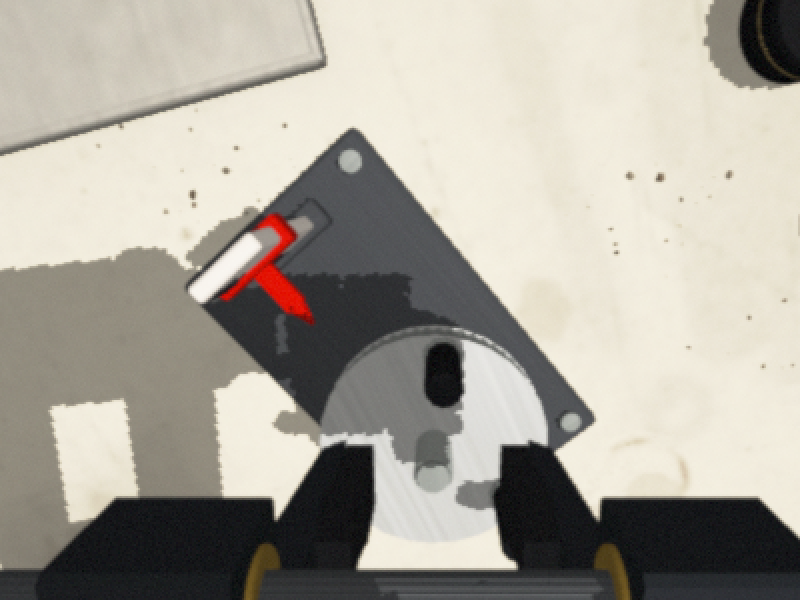

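The peg at (444,390) sits centred between the fingers, and the pointer is untouched. I descend and straddle it.

apply_moves(
  targets=[0.6,0,0.003,0.07,0,0,0,0.6,0,0.003,0.14,0,0,0,0.6,0,0.003,0.196,0,0,0,0.6,0,0.003,0.196,0,0,0,0.8,0,0.003,0.196,0,0,0,0.8,0,0.003,0.196,0,0,0,0.8,0,0.003,0.196,0,0,0],
)

```text
t: 12.05
eef_pos: [594.1, 37.1, 107.2]
eef_rot: [[0.972, -0.234, 0.001], [-0.234, -0.972, 0.0], [0.001, -0.001, -1.0]]
contact_force: [0.6, -2.3, 0.3]
width: 17.8
gripper_force: 1.0
```

```bash
python3 arc.py 84 12; python3 - <<'E'
from fit2 import *
np.set_printoptions(precision=2,suppress=True)
Z=lambda x,y:(x/4+164.5,y/4+139.5);Y=lambda x,y:(x/2+59.75,y/2+29.75)
o1={'tip':Z(242,275),'rod':Z(550,360),'p0':Z(447,297),'p1':Z(473,405),'p2':Z(733,348),'b0':Z(447,143),
'ell':(346/4+164.5,750/4+164.5,86/4+139.5)}
o2={'tip':Y(285,370),'rod':Y(443,492),'p0':Y(438,388),'cA':Y(280,159),'cB':Y(614,382)}
o3={'tip':Y(313,323),'rod':Y(433,480),'cA':Y(352,127),'cB':Y(596,419)}
v=fit2([(np.load('w1.npy'),o1),(np.load('w2.npy'),o2),(np.load('w3.npy'),o3)],[550,49,26,60,-29,85],{'b0':1.5,'p1':1,'p2':1,'cA':1,'cB':1})
E
```

```text
a [-46.18023188  -3.62809242] [-7.85704632e+00  2.30258826e+01  9.53840755e+01  3.19496079e-02
  6.15412677e+01  9.56578173e+01] [594.14980586  37.06847228 107.2237843 ]
[0.8, 0.0, -0.011, -0.001, 0, 0, -0.081, 0.8, -0.001, -0.023, -0.002, 0, 0, -0.163, 0.8, -0.004, -0.034, -0.002, 0, 0, -0.244, 0.8, -0.007, -0.044, -0.003, 0, 0, -0.326, 0.8, -0.013, -0.054, -0.004, 0, 0, -0.407, 0.8, -0.019, -0.064, -0.005, 0, 0, -0.489, 0.8, -0.026, -0.072, -0.005, 0, 0, -0.57, 0.8, -0.035, -0.08, -0.006, 0, 0, -0.652, 0.8, -0.044, -0.086, -0.007, 0, 0, -0.733, 0.8, -0.054, -0.092, -0.008, 0, 0, -0.814, 0.8, -0.065, -0.096, -0.009, 0, 0, -0.896, 0.8, -0.075, -0.098, -0.009, 0, 0, -0.977]
[550.28  51.16  26.52  59.1  -27.54  80.99] cost 19.231146788339803 sd [0.9  0.94 0.31 0.58 0.5  0.78] gap 21.891403049592576 0.7529735455966607
cam [ 0.1  -0.05 -0.01 -0.14  0.78 -2.23] {'tip': [-0.2, 0.3], 'rod': [-0.2, -0.5], 'p0': [0.1, -0.2], 'p1': [-1.0, -0.3], 'p2': [1.1, -0.1], 'b0': [-0.1, 3.3], 'ell': [0.7, -0.4, -0.0]}
cam [ 0.1  -0.02 -0.05 -0.14 -0.38 -3.16] {'tip': [0.3, 0.1], 'rod': [0.0, -0.1], 'p0': [-0.1, 0.1], 'cA': [1.1, 0.1], 'cB': [-1.8, -1.0]}
cam [ 0.24 -0.02  0.06  0.28 -0.4  -0.82] {'tip': [-0.0, -0.8], 'rod': [0.3, 0.7], 'cA': [-0.1, 1.7], 'cB': [-1.2, -1.9]}
```

apply_moves(
  targets=[0.8,0.0,-0.011,-0.001,0,0,-0.081,0.8,-0.001,-0.023,-0.002,0,0,-0.163,0.8,-0.004,-0.034,-0.002,0,0,-0.244,0.8,-0.007,-0.044,-0.003,0,0,-0.326,0.8,-0.013,-0.054,-0.004,0,0,-0.407,0.8,-0.019,-0.064,-0.005,0,0,-0.489,0.8,-0.026,-0.072,-0.005,0,0,-0.57,0.8,-0.035,-0.08,-0.006,0,0,-0.652,0.8,-0.044,-0.086,-0.007,0,0,-0.733,0.8,-0.054,-0.092,-0.008,0,0,-0.814,0.8,-0.065,-0.096,-0.009,0,0,-0.896,0.8,-0.075,-0.098,-0.009,0,0,-0.977],
)

```text
t: 13.25
eef_pos: [569.4, 93.2, 111.7]
eef_rot: [[0.33, 0.944, 0.002], [0.944, -0.33, -0.0], [0.0, 0.002, -1.0]]
contact_force: [2.0, -3.3, 0.2]
width: 17.7
gripper_force: 1.6
```

```bash
python3 arc.py 49 7
```

```text
a [-45.7751012   -4.39270277] [-2.48786956e+00  2.06120791e+01  9.81297309e+01 -4.63036367e-03
  6.11530609e+01  1.68103732e+01] [569.37228762  93.15207178 111.70500729]
[0.8, 0.0, -0.011, -0.001, 0, 0, -0.081, 0.8, -0.001, -0.022, -0.002, 0, 0, -0.163, 0.8, -0.003, -0.033, -0.002, 0, 0, -0.244, 0.8, -0.007, -0.044, -0.003, 0, 0, -0.326, 0.8, -0.012, -0.054, -0.004, 0, 0, -0.407, 0.8, -0.018, -0.064, -0.005, 0, 0, -0.489, 0.8, -0.025, -0.072, -0.005, 0, 0, -0.57]
```

apply_moves(
  targets=[0.8,0.0,-0.011,-0.001,0,0,-0.081,0.8,-0.001,-0.022,-0.002,0,0,-0.163,0.8,-0.003,-0.033,-0.002,0,0,-0.244,0.8,-0.007,-0.044,-0.003,0,0,-0.326,0.8,-0.012,-0.054,-0.004,0,0,-0.407,0.8,-0.018,-0.064,-0.005,0,0,-0.489,0.8,-0.025,-0.072,-0.005,0,0,-0.57,0.8,-0.025,-0.072,-0.005,0,0,-0.57,0.8,-0.025,-0.072,-0.005,0,0,-0.57],
)

```text
t: 14.15
eef_pos: [531.0, 94.2, 113.8]
eef_rot: [[-0.488, 0.873, 0.001], [0.873, 0.488, 0.001], [0.001, 0.001, -1.0]]
contact_force: [1.5, 0.2, 1.6]
width: 17.6
gripper_force: 1.3
```

apply_moves(
  targets=[0.6,0,0,0,0,0,0,0.6,0,0,0,0,0,0,0.6,0,0,0,0,0,0,0.6,0,0,-0.06,0,0,0,0.6,0,0,-0.12,0,0,0,0.6,0,0,-0.18,0,0,0,0.6,0,0,-0.18,0,0,0],
)

```text
t: 14.85
eef_pos: [532.3, 94.0, 206.5]
eef_rot: [[-0.49, 0.872, 0.004], [0.872, 0.49, 0.001], [-0.001, 0.004, -1.0]]
contact_force: [0.5, -0.2, 0.7]
width: 35.2
gripper_force: 0.0
```

```bash
python3 - <<'E'
from h import *
np.set_printoptions(precision=3,suppress=True)
print(bot.sense()['joints'])
for phi in(50,60):print(view([575,62,90],-64,phi,290))
E
```

```text
[ -2.605   9.009 100.222   0.07   70.521 -31.979]
(array([521.669, 172.468, 180.917]), array([0.147, 0.058, 0.051]), array([ 0.02 , -0.581,  0.035]), array([[-0.28,  0.9 ,  0.34],
       [ 0.58,  0.44, -0.69],
       [-0.77,  0.  , -0.64]]))
(array([515.565, 184.983, 158.235]), array([0.175, 0.06 , 0.097]), array([ 0.023, -0.697,  0.034]), array([[-0.22,  0.9 ,  0.38],
       [ 0.45,  0.44, -0.78],
       [-0.87,  0.  , -0.5 ]]))
```

apply_moves(
  targets=[0.8,0.09,0.03,0,0,-0.09,0,0.8,0.175,0.06,0,0.01,-0.18,0.01,0.8,0.175,0.06,0,0.01,-0.28,0.02,0.8,0.175,0.06,0.03,0.02,-0.38,0.02,0.8,0.175,0.06,0.05,0.02,-0.48,0.03,0.8,0.175,0.06,0.07,0.02,-0.58,0.03,0.8,0.175,0.06,0.097,0.023,-0.697,0.034,0.8,0.175,0.06,0.097,0.023,-0.697,0.034,0.8,0.175,0.06,0.097,0.023,-0.697,0.034,0.8,0.175,0.06,0.097,0.023,-0.697,0.034],
)

```text
t: 15.85
eef_pos: [513.7, 185.0, 154.8]
eef_rot: [[-0.225, 0.899, 0.376], [0.452, 0.438, -0.777], [-0.863, -0.005, -0.505]]
contact_force: [-0.0, 0.1, 1.0]
width: 17.5
gripper_force: 0.0
```

```bash
python3 - <<'E'
from h import *
np.set_printoptions(precision=3,suppress=True)
s=bot.sense();print(s['joints'],s['eef_pos'])
k=bot.calibration('wrist');a=bot.grab_frame('wrist');cv2.imwrite('pics/w4.png',a);np.save('w4.npy',PM(k))
P=PM(k)
for X in([550.2,51.3,106],[550.2+81*np.cos(.4625),51.3+81*np.sin(.4625),81],[550.2,51.3,81]):print(proj(P,np.array(X)))
cv2.imwrite('pics/w4z.png',cv2.resize(a[130:280,180:380],None,fx=4,fy=4,interpolation=cv2.INTER_NEAREST))
E
```

```text
[ 33.552  30.062  99.162 -61.453  76.736  37.601] [513.654 185.016 154.776]
[252.746 231.814]
[333.939 207.412]
[253.336 207.197]
```

View pics/w4z.png

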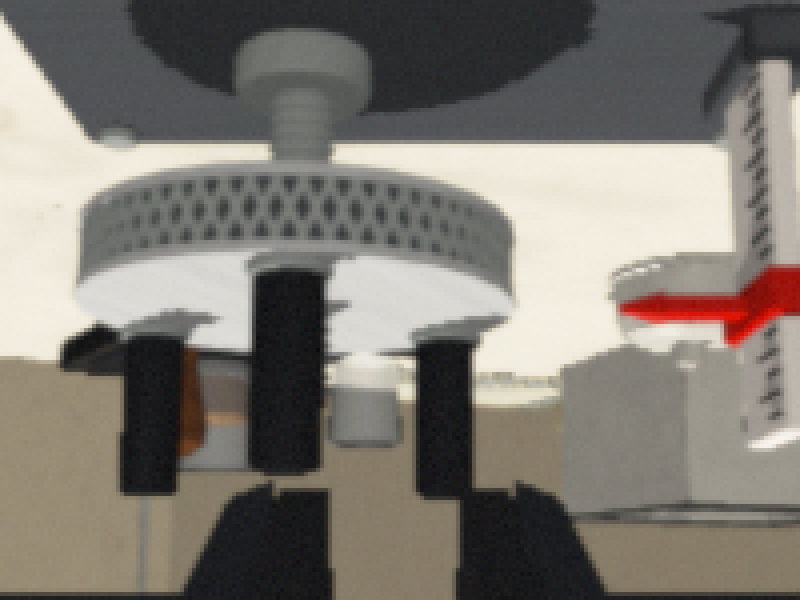

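The view shows the collar top face as a bright ellipse (zoom columns 78-514, near edge about row 249) and the pointer tip at (622,308). The ellipse centre is near row 298, so they look close to level. I fit the edge numerically.

```bash
python3 - <<'E'
import cv2,numpy as np
a=cv2.imread('pics/w4.png');g=cv2.cvtColor(a,6).astype(int)
for x in(205,212,220,228,236,268,276,284,292,300):print(x,g[180:222,x].tolist())
print('rows');
for y in(196,200,202,204,206,208):print(y,g[y,195:206].tolist(),g[y,300:314].tolist())
r=a[...,2].astype(int)-a[...,1]
print(r[200:214,330:346])
E
```

```text
205 [136, 115, 112, 111, 107, 111, 110, 108, 109, 109, 105, 112, 110, 110, 111, 122, 133, 153, 196, 212, 218, 216, 217, 218, 220, 218, 217, 217, 220, 215, 175, 89, 30, 23, 21, 23, 33, 48, 43, 36, 39, 41]
212 [92, 103, 108, 112, 110, 106, 107, 109, 111, 112, 105, 98, 100, 129, 139, 155, 201, 214, 217, 219, 217, 216, 218, 217, 218, 218, 221, 219, 214, 214, 187, 135, 123, 127, 81, 39, 23, 19, 21, 23, 20, 17]
220 [112, 121, 116, 109, 107, 115, 115, 104, 93, 85, 83, 117, 135, 143, 179, 209, 217, 218, 216, 217, 217, 218, 215, 218, 217, 218, 216, 194, 143, 114, 108, 116, 114, 78, 42, 25, 23, 23, 23, 22, 26, 23]
228 [107, 99, 90, 88, 98, 110, 116, 116, 108, 112, 125, 140, 150, 180, 211, 212, 211, 214, 213, 216, 219, 218, 216, 217, 219, 218, 214, 208, 145, 112, 109, 120, 169, 193, 207, 209, 140, 72, 52, 49, 50, 52]
236 [80, 64, 68, 82, 97, 111, 120, 115, 111, 117, 137, 143, 160, 203, 218, 216, 217, 217, 216, 212, 212, 212, 218, 218, 218, 217, 215, 217, 216, 213, 217, 219, 219, 220, 220, 218, 207, 130, 57, 46, 82, 93]
268 [84, 68, 62, 66, 81, 101, 113, 120, 121, 121, 131, 143, 148, 145, 159, 2
[... 1999 characters left out ...]
   4   8  14  30  44  55  58]
 [  5   6   8   6   5   7   7   9  19  38  50  65  82  98 107 107]
 [  5   6   6   8   9  23  41  58  78  94 108 115 122 124 127 131]
 [  4   5   5   8  28  82 104 120 131 136 133 136 142 141 137 135]
 [  4   5   5   8  44 114 139 159 158 154 155 148 147 155 150 147]
 [  4   5   5   6  23  58 101 140 157 164 174 173 172 173 167 168]
 [  4   5   5   6   9  15  27  41  60  95 141 163 174 176 175 175]
 [  5   5   5   6   7   6   7   9  14  24  35  57  96 125 138 134]
 [  4   4   4   4   6   6   5   5   6   6   7  11  20  27  28  30]
 [  5   5   5   4   6   7   4   5   5   6   4   5   5   6   7   6]
 [  5   4   5   6   5   8   6   4   6   4   5   4   3   4   3   3]]
```

```bash
cat > lev.py <<'E'
from fit import *
def lev(P,pts,LR,tip,c0,pr=[3,3,.7,3,30,.5,.4]):
    # v: x,y,yaw,h,gap,Rin, cam roll/pitch/heading(deg)
    def Q(v):
        S=np.eye(4);S[:3,:3]=cv2.Rodrigues(np.radians(v[6:9]))[0];c=np.array([v[0],v[1],80.]);S[:3,3]=c-S[:3,:3]@c;return P@S
    def res(v):
        q=Q(v);r=[]
        A=np.arange(0,360,1.)
        C=np.array([proj(q,cyl(v[0],v[1],0,v[5],a,v[3])) for a in A]);O=np.array([proj(q,cyl(v[0],v[1],0,55,a,v[3])) for a in A])
        for x,y in pts:
            near=C[C[:,1]<C[:,1].mean()];near=near[np.argsort(near[:,0])];r.append((np.interp(x,near[:,0],near[:,1])-y)/.4)
        r+=[(O[:,0].min()-LR[0])/.5,(O[:,0].max()-LR[1])/.5]
        r+=list((proj(q,cyl(v[0],v[1],v[2],81,0,v[3]+v[4]))-tip)/.4)
        return np.r_[r,(v-v0)[:6]/[*pr[:6]],v[6:9]/pr[6]]
    v0=np.array([*c0,54,0,0,0.]);f=least_squares(res,v0,diff_step=1e-4,x_scale=[1,1,1,1,1,1,.1,.1,.1]);J=np.linalg.inv(f.jac.T@f.jac)
    print(f.x,'gap sd',J[4,4]**.5,'cost',f.cost);print(f.fun);return f.x
E
python3 - <<'E'
from lev import *
np.set_printoptions(precision=2,suppress=True)
P=np.load('w4.npy')
pts=[(205,197.6),(212,195.5),(220,194),(228,193),(236,192.5),(276,194),(284,195.4),(292,197),(300,199.7)]
for ps in(pts,pts[:5],pts[5:]):lev(P,ps,(198.9,308.2),np.array([334.,206.9]),[550.2,51.3,26.4,80,0])
E
```

```text
[552.33  48.45  26.48  80.02  -0.78  54.11   0.19  -0.21   0.03] gap sd 0.6949845330945381 cost 1.982409987100938
[ 0.62  0.13 -0.08 -0.05 -0.26 -0.03 -0.34  0.1  -0.09 -0.9   0.7  -0.25
  0.01  0.71 -0.95  0.11  0.01 -0.03  0.22  0.49 -0.54  0.07]
[552.36  48.44  26.47  79.92  -0.5   54.12   0.16  -0.09   0.02] gap sd 0.9394259417277363 cost 1.8309726731583806
[ 0.65  0.11 -0.15 -0.17 -0.43 -0.84  0.74 -0.21  0.01  0.72 -0.95  0.1
 -0.03 -0.02  0.25  0.39 -0.22  0.06]
[552.54  48.2   26.47  80.13  -0.61  53.98   0.02  -0.02   0.02] gap sd 0.7233887419243554 cost 1.4223632286522396
[ 0.15 -0.24  0.13 -0.09 -0.59  0.8  -0.22  0.01  0.78 -1.03  0.1   0.04
 -0.02 -0.04  0.04 -0.06  0.06]
```

```bash
python3 - <<'E'
from h import *
np.set_printoptions(precision=3,suppress=True)
P=PM(bot.calibration('top'));print('pitcher~',ray(P,(133,185),70))
for d,phi in((-50,68),(-56,68)):print(view([578,62,82],d,phi,290))
E
```

```text
pitcher~ [564.945 363.227  70.   ]
(array([485.427, 173.016, 130.733]), array([ 0.045, -0.062,  0.022]), array([-0.148, -0.097, -0.07 ]), array([[-0.24,  0.77,  0.6 ],
       [ 0.29,  0.64, -0.71],
       [-0.93,  0.  , -0.37]]))
(array([497.538, 182.084, 130.733]), array([ 0.048, -0.032,  0.017]), array([-0.085, -0.097, -0.039]), array([[-0.21,  0.83,  0.52],
       [ 0.31,  0.56, -0.77],
       [-0.93,  0.  , -0.37]]))
```

Pitcher is well clear. Move to the near-level view.

apply_moves(
  targets=[0.8,0.015,-0.02,0.007,-0.05,-0.03,-0.02,0.8,0.03,-0.04,0.014,-0.1,-0.06,-0.05,0.8,0.045,-0.062,0.022,-0.148,-0.097,-0.07,0.8,0.045,-0.062,0.022,-0.148,-0.097,-0.07,0.8,0.045,-0.062,0.022,-0.148,-0.097,-0.07,0.8,0.045,-0.062,0.022,-0.148,-0.097,-0.07],
)

```text
t: 16.5
eef_pos: [445.8, 232.2, 151.6]
eef_rot: [[-0.283, 0.808, 0.516], [0.343, 0.588, -0.733], [-0.896, -0.031, -0.444]]
contact_force: [-1.0, -0.3, 0.1]
width: 18.0
gripper_force: 0.0
```

```bash
python3 - <<'E'
from h import *
np.set_printoptions(precision=3,suppress=True)
s=bot.sense();print(s['joints'],s['eef_pos'])
k=bot.calibration('wrist');a=bot.grab_frame('wrist');cv2.imwrite('pics/w5.png',a);np.save('w5.npy',PM(k))
E0=k['extrinsics'];print('cam',-E0[:3,:3].T@E0[:3,3])
cv2.imwrite('pics/w5z.png',cv2.resize(a[150:270,180:380],None,fx=4,fy=4,interpolation=cv2.INTER_NEAREST))
E
```

```text
[ 43.548  28.535 105.352 -65.161  77.675  41.177] [445.762 232.167 151.623]
cam [358.67  350.018 134.954]
```

View pics/w5z.png

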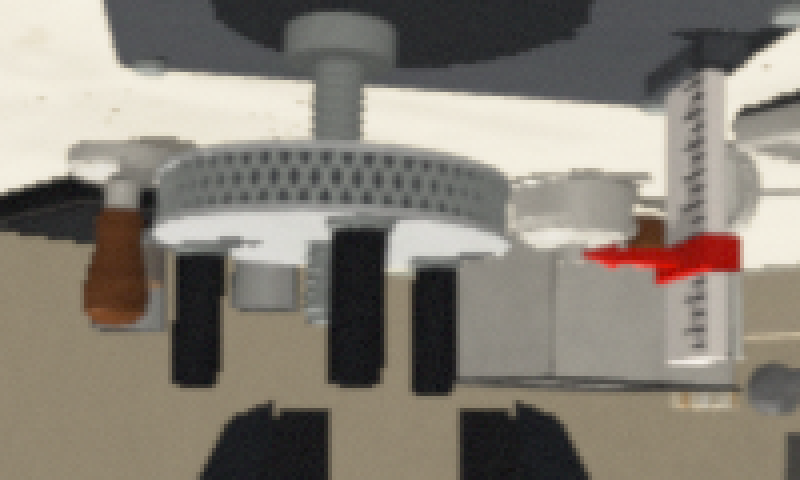

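The view shows the rim extremes at about (152,230) and (510,245), the pointer tip at (585,254) and a slight roll. I fit edges again.

```bash
cat > run5.py <<'E'
from lev import *
import sys
np.set_printoptions(precision=2,suppress=True)
def edges(f,cols,y0,y1,thr=180):
    g=cv2.cvtColor(cv2.imread(f),6).astype(float);o=[]
    for x in cols:
        c=g[y0:y1,x];i=np.where((c[:-1]<thr)&(c[1:]>=thr))[0]
        if len(i):i=i[-1];o.append((x,y0+i+(thr-c[i])/(c[i+1]-c[i])))
    return o
E
python3 - <<'E'
from run5 import *
a=cv2.imread('pics/w5.png');g=cv2.cvtColor(a,6).astype(int)
e=edges('pics/w5.png',list(range(220,260,4))+list(range(280,306,4)),197,212);print(np.round(e,1).tolist())
for y in(196,200,203,205,207,208,210):print(y,g[y,213:224].tolist(),g[y,298:316].tolist())
r=a[...,2].astype(int)-a[...,1];print(r[207:220,322:336])
print(g[195:216,222],g[195:216,296])
E
```

```text
[[220.0, 205.7], [224.0, 204.6], [228.0, 203.6], [232.0, 203.3], [236.0, 202.8], [240.0, 202.6], [244.0, 210.6], [248.0, 202.5], [252.0, 202.4], [256.0, 202.2], [280.0, 204.8], [284.0, 204.5], [288.0, 204.8], [292.0, 205.6], [296.0, 206.5], [300.0, 207.6], [304.0, 208.7]]
196 [134, 119, 103, 101, 105, 115, 128, 122, 123, 122, 117] [113, 109, 112, 110, 110, 107, 108, 110, 114, 147, 191, 193, 172, 174, 185, 179, 165, 154]
200 [125, 91, 35, 21, 22, 41, 83, 111, 118, 114, 112] [110, 105, 107, 110, 109, 112, 112, 110, 128, 152, 153, 153, 155, 153, 152, 147, 148, 149]
203 [55, 49, 40, 40, 38, 62, 95, 114, 123, 127, 129] [104, 107, 107, 108, 108, 112, 109, 116, 145, 186, 181, 159, 158, 158, 158, 155, 158, 159]
205 [52, 48, 45, 28, 40, 93, 134, 148, 170, 197, 202] [129, 119, 113, 112, 109, 113, 109, 113, 140, 182, 192, 181, 186, 189, 188, 186, 183, 183]
207 [53, 50, 60, 77, 97, 155, 205, 215, 216, 219, 218] [196, 173, 154, 142, 133, 127, 121, 120, 144, 168, 172, 180, 185, 178, 173, 185, 196, 203]
208 [53, 53, 71, 91, 116, 173, 213, 219, 219, 218, 219] [213, 207, 201, 194, 182, 166, 143, 126,
[... 440 characters left out ...]
   5   5   7   8  10  15  26  38  47  57  69  42  16]
 [  4   4   7  19  44  47  59  76  92 106 116 118  95  84]
 [  4   3   7  35  93 114 129 134 135 140 140 136 133 133]
 [  3   5   8  29  69 113 146 152 159 161 156 153 154 150]
 [  4   5   8  14  21  29  42  84 139 165 174 175 165 160]
 [  3   5   5   9   5   5   8  23  45  88 142 159 108  50]
 [  3   3   4   4   4   6   3   4   8  23  44  46  31  11]
 [  3   4   2   3   4   5   6   5   3   5   6   7   6   5]
 [  3   3   6   5   4   4   3   5   5   5   4   4   4   4]]
[120 122 117 114 114 114 115 117 127 149 197 216 219 218 218 208 134 118
 125 129 129] [112 107 102  96 106 112 113 110 107 124 138 159 205 214 216 216 217 209
 143 113 144]
```

```bash
python3 - <<'E'
from run5 import *
e5=edges('pics/w5.png',[220,224,228,232,236,240,252,284,288,292,296,300,304],197,212)
print('w5')
for p in(.2,.5,1):
  lev(np.load('w5.npy'),e5,(217.7,306.3),np.array([325.3,213.2]),[551,50.5,26.4,81,0],[3,3,.5,5,30,.5,p])
pts=[(205,197.6),(212,195.5),(220,194),(228,193),(236,192.5),(276,194),(284,195.4),(292,197),(300,199.7)]
print('w4')
for p in(.2,1):lev(np.load('w4.npy'),pts,(198.9,308.2),np.array([334.,206.9]),[550.2,51.3,26.4,80,0],[3,3,.5,5,30,.5,p])
E
```

```text
w5
[551.26  49.81  26.56  80.59  -0.79  54.04   0.04  -0.05   0.03] gap sd 0.6224268333288291 cost 1.7958627360460981
[ 0.34 -0.12  0.36 -0.05  0.36  0.09  0.   -0.46  0.13 -0.02 -0.25 -0.43
  0.41 -0.46  1.23 -0.74 -0.01  0.09 -0.23  0.33 -0.08 -0.03  0.08  0.19
 -0.24  0.13]
[551.34  49.73  26.54  80.55  -0.82  54.06   0.1   -0.08   0.14] gap sd 0.773458712139531 cost 1.6825176359311658
[ 0.36 -0.22  0.27 -0.12  0.3   0.04 -0.01 -0.4   0.19  0.04 -0.18 -0.37
  0.46 -0.38  1.24 -0.66 -0.    0.11 -0.26  0.29 -0.09 -0.03  0.11  0.2
 -0.16  0.28]
[551.15  49.97  26.51  80.54  -0.75  53.98   0.16  -0.05   0.28] gap sd 0.9431371478628175 cost 2.6846491454997974
[ 1.51 -0.27  0.23 -0.14  0.28  0.04  0.   -0.38  0.22  0.06 -0.16 -0.36
  0.48 -0.5   1.26 -0.5  -0.    0.05 -0.18  0.22 -0.09 -0.02 -0.05  0.16
 -0.05  0.28]
w4
[552.21  48.56  26.46  80.13  -0.67  54.13   0.08  -0.12   0.01] gap sd 0.5796383475783385 cost 2.378403489444021
[ 0.79  0.29  0.05  0.04 -0.21 -0.15 -0.49 -0.07 -0.26 -1.12  0.62 -0.35
  0.01  0.67 -0.91  0.11  0.03 -0.02  0.25  0.39 -0.61  0.05]
[552.42  48.35  26.43  79.75  -0.68  54.06   0.48  -0.19   0.13] gap sd 0.8993966658792936 cost 1.619399715190396
[ 0.4  -0.03 -0.15 -0.06 -0.21  0.12 -0.21  0.19 -0.06 -0.7   0.74 -0.19
  0.01  0.74 -0.98  0.06 -0.05 -0.02  0.12  0.48 -0.19  0.13]
```

```bash
python3 - <<'E'
import cv2
a=cv2.imread('pics/w1.png');g=cv2.cvtColor(a,6).astype(int)
for x in(258,264,272,280,290,300,310,320,330,338,346):print(x,g[150:180,x].tolist())
for y in(180,183,186,190):print(y,g[y,246:256].tolist(),g[y,346:358].tolist())
r=a[...,2].astype(int)-a[...,1];print(r[203:214,216:230])
E
```

```text
258 [44, 45, 40, 45, 40, 44, 44, 45, 48, 62, 90, 110, 114, 109, 104, 99, 101, 106, 105, 107, 102, 102, 105, 100, 109, 114, 116, 113, 110, 110]
264 [46, 42, 43, 43, 50, 74, 114, 121, 117, 112, 93, 96, 101, 105, 100, 95, 102, 105, 101, 98, 106, 121, 120, 114, 111, 110, 110, 111, 111, 110]
272 [46, 70, 117, 127, 121, 99, 81, 88, 103, 105, 105, 105, 107, 106, 95, 84, 97, 121, 125, 115, 108, 110, 97, 53, 26, 17, 19, 19, 21, 22]
280 [133, 126, 108, 101, 104, 108, 98, 79, 77, 87, 98, 106, 103, 105, 127, 132, 131, 117, 112, 108, 110, 109, 76, 37, 23, 19, 22, 22, 19, 24]
290 [116, 112, 109, 102, 82, 67, 60, 70, 88, 108, 112, 114, 131, 136, 134, 121, 114, 116, 115, 112, 114, 116, 117, 114, 112, 113, 114, 112, 113, 114]
300 [74, 85, 98, 110, 106, 104, 111, 102, 86, 70, 82, 128, 137, 129, 117, 114, 112, 115, 113, 114, 113, 115, 113, 114, 114, 110, 112, 112, 111, 112]
310 [81, 99, 110, 106, 95, 89, 94, 108, 107, 98, 103, 131, 136, 133, 116, 112, 111, 112, 114, 112, 112, 114, 115, 112, 113, 115, 112, 112, 112, 110]
320 [116, 114, 112, 103, 84, 67, 63, 77, 96, 110, 108, 112, 127, 134, 132, 120, 116
[... 911 characters left out ...]
 29, 33, 47, 65, 87, 106, 120, 127, 128, 129, 128]
[[  5   4   5   5   5   4   5   5   5   5   5   4   5   5]
 [  8   7   5   5   4   5   5   5   4   5   5   6   4   5]
 [ 46  35  26  10   7   5   5   4   4   5   5   5   4   4]
 [116  94  70  52  39  30  11   8   6   5   5   5   5   4]
 [181 172 151 128 102  88  65  52  34  11   6   5   5   5]
 [196 200 194 194 190 184 173 155 108  38   7   4   5   5]
 [206 203 198 202 202 191 184 164 129  48   7   5   5   5]
 [205 211 200 187 170 137 108  67  30  12   6   5   5   5]
 [185 166 133  99  55  22  17  12   8   6   5   4   5   4]
 [ 89  51  21  15  11   6   6   5   5   5   5   5   5   5]
 [ 13   8   5   5   5   4   5   5   5   4   5   5   5   4]]
```

```bash
python3 - <<'E'
from run5 import *
e1=[(272,168.2),(280,166.6),(290,164.8),(300,163.5),(310,163.6),(320,164.8),(330,166.5),(338,169.6)]
for p in(.2,.5):
  v=lev(np.load('w1.npy'),e1,(250.9,352.9),np.array([225.,208.5]),[551,50,26.4,60,22],[2,2,.4,5,30,.5,p]);print('after 381.9deg',v[4]-381.9/18)
# sensitivity
  v=lev(np.load('w1.npy'),e1,(250.9,352.9),np.array([225.,208.5]),[550.2,51.3,26.4,60,22],[1,1,.4,5,30,.5,p]);print('after',v[4]-381.9/18)
E
```

```text
[550.4   51.16  26.38  59.3   20.76  54.11  -0.05   0.05  -0.01] gap sd 0.7692780063170795 cost 3.907486949821097
[ 1.92 -0.39 -0.89 -0.04 -0.29 -0.8   0.42  0.08 -1.23  0.3   0.21  0.02
 -0.3   0.58 -0.06 -0.14 -0.04  0.22 -0.25  0.25 -0.04]
after 381.9deg -0.4528686163283737
[550.25  51.44  26.36  59.08  20.84  54.13  -0.05   0.05  -0.01] gap sd 0.7510236162148382 cost 3.637082668438904
[ 1.9  -0.41 -0.9  -0.05 -0.3  -0.8   0.45  0.12 -1.14  0.13  0.38  0.03
  0.05  0.14 -0.1  -0.18 -0.04  0.25 -0.26  0.25 -0.06]
after -0.37222468527650676
[550.4   51.18  26.38  59.22  21.09  54.13  -0.24   0.16  -0.03] gap sd 0.9734176006085659 cost 3.698902803318141
[ 1.74 -0.51 -0.95 -0.04 -0.25 -0.71  0.54  0.18 -1.1   0.45  0.2   0.02
 -0.3   0.59 -0.05 -0.16 -0.03  0.26 -0.47  0.32 -0.06]
after 381.9deg -0.12467753725137598
[550.24  51.46  26.36  59.01  21.19  54.14  -0.24   0.16  -0.05] gap sd 0.9509954441315965 cost 3.42150392970907
[ 1.73 -0.53 -0.96 -0.05 -0.25 -0.71  0.56  0.23 -1.01  0.29  0.35  0.03
  0.04  0.16 -0.09 -0.2  -0.03  0.29 -0.48  0.31 -0.11]
after -0.02774344665797912
```

```bash
python3 - <<'E'
from h import *
np.set_printoptions(precision=3,suppress=True)
s=bot.sense();print(mv([520,120,210],119))
T=np.array([[-0.24,.77,.6],[.29,.64,-.71],[-.93,0,-.37]])
print(mv([520,120,210],119,{'eef_rot':T,'eef_pos':[485.4,173,130.7]}))
E
```

```text
(array([-0.224, -0.015,  0.189]), array([0.027, 0.741, 0.085]))
(array([-0.195, -0.015,  0.058]), array([0.077, 0.79 , 0.111]))
```

apply_moves(
  targets=[0.6,-0.08,0,0,0,0.1,0,0.6,-0.15,0,0,0,0.2,0,0.6,-0.195,0,0.02,0.02,0.3,0.04,0.6,-0.195,0,0.04,0.04,0.4,0.06,0.6,-0.195,0,0.06,0.05,0.5,0.08,0.6,-0.195,0,0.06,0.06,0.6,0.1,0.6,-0.195,0,0.06,0.06,0.7,0.1,0.6,-0.195,0,0.06,0.06,0.77,0.1,0.6,-0.195,0,0.06,0.06,0.77,0.1,0.6,-0.195,0,0.06,0.06,0.77,0.1],
)

```text
t: 17.55
eef_pos: [488.6, 175.1, 224.2]
eef_rot: [[-0.443, 0.895, -0.048], [0.896, 0.445, 0.018], [0.037, -0.035, -0.999]]
contact_force: [-0.7, 0.1, 0.5]
width: 35.0
gripper_force: 0.0
```

```bash
python3 - <<'E'
from h import *
np.set_printoptions(precision=3,suppress=True)
s=bot.sense();print(s['joints'],mv([531.2,94.2,206],119))
E
```

```text
[  5.847   6.781 100.596   1.345  75.258 -20.909] (array([-0.184,  0.006,  0.029]), array([-0.023, -0.025, -0.03 ]))
```

apply_moves(
  targets=[0.6,-0.09,0,0.01,-0.02,-0.02,-0.02,0.6,-0.184,0.006,0.029,-0.023,-0.025,-0.03,0.6,-0.184,0.006,0.029,-0.023,-0.025,-0.03,0.6,-0.184,0.006,0.029,-0.023,-0.025,-0.03],
)

```text
t: 17.95
eef_pos: [530.5, 96.3, 205.4]
eef_rot: [[-0.486, 0.874, -0.002], [0.874, 0.486, 0.002], [0.003, -0.001, -1.0]]
contact_force: [-0.7, 0.3, -0.4]
width: 35.1
gripper_force: 0.0
```

```bash
python3 - <<'E'
from h import *
np.set_printoptions(precision=3,suppress=True)
s=bot.sense();print(s['joints'],mv([531.2,94.2,114.5],119))
k=bot.calibration('wrist');a=bot.grab_frame('wrist');cv2.imwrite('pics/w6.png',a);P=PM(k)
m=bot.silhouettes('peg_1','wrist');print([(x['extent'],x['conf']) for x in m][:4])
for X in([531.2,94.2,125],[550.3,51,106]):print(proj(P,np.array(X)))
cv2.imwrite('pics/w6z.png',a[120:320,150:400])
E
```

```text
[ -2.404   9.141 100.218   0.129  70.779 -31.556] (array([-0.005, -0.001,  0.182]), array([-0.001, -0.002,  0.001]))
[([220.0, 200.6, 331.7, 315.8], 0.77)]
[278.365 232.223]
[273.341 274.469]
```

View pics/w6z.png

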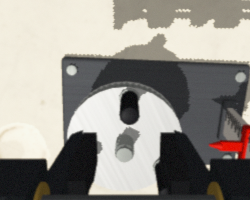

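The peg is at about (278,225), centred between the fingers. I descend, straddle it and turn 10° clockwise.

apply_moves(
  targets=[0.6,-0.005,0,0.07,0,0,0,0.6,-0.005,0,0.14,0,0,0,0.6,-0.005,0,0.182,0,0,0,0.6,-0.005,0,0.182,0,0,0,0.8,-0.005,0,0.182,0,0,0,0.8,-0.005,0,0.182,0,0,0,0.8,-0.005,0,0.182,0,0,0],
)

```text
t: 18.75
eef_pos: [533.2, 94.4, 116.6]
eef_rot: [[-0.487, 0.873, 0.002], [0.873, 0.487, 0.003], [0.002, 0.003, -1.0]]
contact_force: [0.8, -0.2, 1.4]
width: 17.7
gripper_force: 0.0
```

```bash
sed -i 's/\[550.1,51.4\]/[550.3,51.1]/' arc.py; python3 arc.py -10.5 3
```

```text
a [-46.11479249  -6.18968741] [ -2.63897467  16.21803306 103.32091267   0.23571553  60.37034793
 -31.92348476] [533.22974284  94.38403194 116.64738776]
[0.8, -0.001, 0.006, 0.0, 0, 0, 0.041, 0.8, -0.002, 0.011, 0.001, 0, 0, 0.081, 0.8, -0.004, 0.017, 0.001, 0, 0, 0.122]
```

apply_moves(
  targets=[0.8,-0.001,0.006,0.0,0,0,0.041,0.8,-0.002,0.011,0.001,0,0,0.081,0.8,-0.003,0.016,0.001,0,0,0.117,0.8,-0.003,0.016,0.001,0,0,0.117,0.8,-0.003,0.016,0.001,0,0,0.117],
)

```text
t: 19.25
eef_pos: [540.2, 96.6, 115.1]
eef_rot: [[-0.328, 0.945, -0.0], [0.945, 0.328, 0.004], [0.003, 0.001, -1.0]]
contact_force: [0.1, 0.1, 1.3]
width: 17.5
gripper_force: 0.6
```

apply_moves(
  targets=[0.6,0,0,0,0,0,0,0.6,0,0,0,0,0,0,0.6,0,0,0,0,0,0,0.6,0,0,-0.06,0,0,0,0.6,0,0,-0.12,0,0,0,0.6,0,0,-0.18,0,0,0,0.6,0,0,-0.18,0,0,0],
)

```text
t: 19.95
eef_pos: [542.7, 96.3, 209.1]
eef_rot: [[-0.327, 0.945, 0.007], [0.945, 0.327, 0.004], [0.001, 0.008, -1.0]]
contact_force: [0.3, 0.2, 1.7]
width: 35.1
gripper_force: 0.0
```

```bash
python3 - <<'E'
from h import *
np.set_printoptions(precision=3,suppress=True)
for d in(-50,-56,-64):print(d,view([575,62,88],d,58,290))
E
```

```text
-50 (array([489.105, 165.081, 160.849]), array([ 0.165, -0.057,  0.096]), array([-0.118, -0.667, -0.225]), array([[-0.34,  0.77,  0.55],
       [ 0.41,  0.64, -0.65],
       [-0.85,  0.  , -0.53]]))
-56 (array([500.351, 173.495, 160.849]), array([ 0.173, -0.03 ,  0.096]), array([-0.083, -0.671, -0.161]), array([[-0.3 ,  0.83,  0.47],
       [ 0.44,  0.56, -0.7 ],
       [-0.85,  0.  , -0.53]]))
-64 (array([516.594, 182.799, 160.849]), array([0.18 , 0.006, 0.097]), array([-0.036, -0.674, -0.076]), array([[-0.23,  0.9 ,  0.37],
       [ 0.48,  0.44, -0.76],
       [-0.85,  0.  , -0.53]]))
```

apply_moves(
  targets=[0.8,0.09,0,0,0,-0.09,0,0.8,0.18,0.006,0,-0.01,-0.18,-0.02,0.8,0.18,0.006,0,-0.01,-0.28,-0.03,0.8,0.18,0.006,0.03,-0.02,-0.38,-0.04,0.8,0.18,0.006,0.05,-0.02,-0.48,-0.05,0.8,0.18,0.006,0.07,-0.03,-0.58,-0.06,0.8,0.18,0.006,0.097,-0.036,-0.674,-0.076,0.8,0.18,0.006,0.097,-0.036,-0.674,-0.076,0.8,0.18,0.006,0.097,-0.036,-0.674,-0.076,0.8,0.18,0.006,0.097,-0.036,-0.674,-0.076],
)

```text
t: 20.95
eef_pos: [514.4, 182.6, 157.9]
eef_rot: [[-0.238, 0.899, 0.367], [0.481, 0.437, -0.76], [-0.844, -0.004, -0.536]]
contact_force: [0.1, 0.7, 0.5]
width: 17.9
gripper_force: 0.0
```

```bash
python3 - <<'E'
from run5 import *
k=bot.calibration('wrist');a=bot.grab_frame('wrist');cv2.imwrite('pics/w7.png',a);np.save('w7.npy',PM(k))
g=cv2.cvtColor(a,6).astype(int)
e=edges('pics/w7.png',range(196,312,6),185,210);print(np.round(e,1).tolist())
for y in(196,200,204):print(y,g[y,192:206].tolist(),g[y,300:316].tolist())
r=a[...,2].astype(int)-a[...,1];ys,xs=np.where(r>80);print(xs.min(),ys[xs<xs.min()+3],xs[xs<xs.min()+3])
x=xs.min();print(r[198:218,x-2:x+4])
b=bot.grab_frame('top');cv2.imwrite('pics/t2.png',b)
cv2.imwrite('pics/w7z.png',np.hstack([cv2.resize(a[130:280,180:380],None,fx=2,fy=2),b[80:380,200:560][:, :390]]))
E
```

```text
[[202.0, 199.3], [208.0, 196.6], [214.0, 194.8], [220.0, 193.6], [226.0, 192.7], [232.0, 192.1], [238.0, 191.6], [244.0, 191.2], [250.0, 198.5], [274.0, 194.7], [280.0, 193.9], [286.0, 195.1], [292.0, 196.7], [298.0, 198.6], [304.0, 201.7]]
196 [236, 234, 236, 235, 235, 234, 233, 215, 156, 113, 112, 114, 120, 125] [109, 103, 107, 108, 108, 105, 106, 130, 191, 229, 232, 233, 232, 233, 233, 233]
200 [236, 235, 234, 233, 231, 232, 224, 188, 154, 181, 208, 218, 218, 218] [201, 188, 166, 141, 123, 113, 110, 114, 178, 229, 232, 233, 234, 235, 234, 236]
204 [235, 235, 235, 233, 233, 232, 226, 218, 217, 215, 214, 216, 217, 217] [216, 218, 217, 217, 215, 214, 207, 185, 180, 215, 237, 239, 238, 238, 238, 236]
336 [207 208 208 208 209 209 209 210] [338 336 337 338 336 337 338 338]
[[  5   5   6   5   4   4]
 [  5   5   5   5   5   6]
 [  5   5   6   6   5   6]
 [  6   5   5   8   6   8]
 [  6   7   8   7   6   5]
 [  4   4   5   6   4   5]
 [  5   5   5   5   7   5]
 [  5   6   5   6   8   7]
 [  7   6   9  21  38  49]
 [ 13  34  58  80 101 105]
 [ 24  74 117 137 140 148]
 [ 17  55 119 163 164 175]
 [  7  16  42  74 105 151]
 [  7   6   9  15  29  46]
 [  6   3   4   5   6   7]
 [  7   5   3   6   5   3]
 [  7   3   5   3   3   4]
 [  9   5   4   5   4   4]
 [  6   7   4   6   4   5]
 [  6   7   5   2   3   4]]
```

View pics/w7z.png

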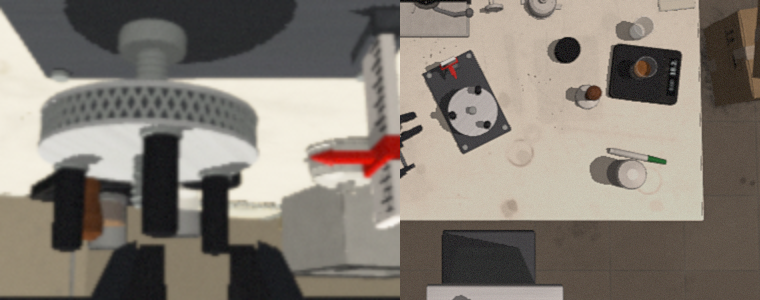

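The collar and pointer look level. The tip is at about (334.8, 208.3), and the bystanders stand as before.

```bash
python3 - <<'E'
from run5 import *
e=edges('pics/w7.png',[202,208,214,220,226,232,238,280,286,292,298,304],185,210)
for p in(.2,.5):
  lev(np.load('w7.npy'),e,(199.2,307.9),np.array([334.7,208.3]),[551,50.3,26.4,80,0],[2,2,.5,5,30,.5,p])
E
```

```text
[551.68  49.04  26.58  79.67  -0.27  54.31   0.08  -0.09   0.03] gap sd 0.5918116688475413 cost 4.8943704861127895
[ 0.99  0.12  0.11 -0.16 -0.22 -0.27 -0.   -0.07 -0.07 -0.24 -0.06 -0.14
 -1.66  1.77 -1.1   0.05  0.34 -0.63  0.36 -0.07 -0.01  0.63  0.41 -0.44
  0.15]
[551.81  48.9   26.56  79.44  -0.25  54.27   0.3   -0.13   0.16] gap sd 0.7284929822455594 cost 4.46368191116837
[ 0.87 -0.05 -0.03 -0.26 -0.27 -0.29  0.01  0.08  0.08 -0.1   0.05 -0.08
 -1.39  1.86 -0.97  0.04  0.41 -0.7   0.31 -0.11 -0.01  0.55  0.6  -0.26
  0.32]
```

```bash
python3 -c "
from plant import bot
print(bot.job_done())"
```

```text
the job is handed in; nothing more can be done
None
```

I turned the collar up until its top face was about level with the pointer tip: the last picture puts it 0.3 mm high, give or take about 0.6 mm. I then released it and handed the job in at about 21 s, with the arm clear and no sign that the pointer, pitcher, tamper or shaker was touched; no verdict came back.

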